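# Turn the carved panel over in its cradle and lock it

## Robot

A 6-joint arm with a two-finger parallel gripper is mounted at the origin on the work surface; the furniture and walls round the work are solid. World frame = base frame: x ahead of the robot, y to its left, z up, the work surface at z = 0. Lengths are in m, angles in degrees, forces in N, time in s.
With the tool pointing down it reaches from about 0.375 to 0.9 m from the base axis. Payload 3.1 kg.
Tool frame: the origin (TCP) lies midway between the tips of the shut fingers; the grasp point (between the pads) lies 19 mm behind it; z points along the fingers, y is the line along which they close (so a half turn about z gives the same grasp; the last joint's range is limited). The gripper opens to 87 mm and grips with 3 to 60 N. Pads are 19 mm wide; open, the fingers measure 117 mm over their backs; the gripper's body (75 mm by 190 mm) begins 51 mm behind the grasp point.
Start: joints at [56.064, 30.224, 82.088, -0, 67.689, -10.227], TCP at [0.251, 0.572, 0.223] pointing down, gripper open.
Joint ranges: [-176.69, 176.69], [-43.24, 126.21], [12.49, 139.97], [-82, 262], [0, 151.66], [-163.58, 163.58]. Speed limits (degrees/s): [159.86, 159.86, 180, 180, 180, 180].

## Interface

Orientations are given as [roll, pitch, yaw] about the fixed x, y, z axes, in that order (R = Rz(yaw) Ry(pitch) Rx(roll)).
In Python, from plant import * gives the robot as it stands.
- The arm moves only by the tool arm_command, never from a script. Its argument "commands" is text: rows parted by semicolons, each of 4 numbers parted by spaces: the shift along the tool's x, y, z in mm, then the turn about the tool's z in rad. A call has exactly 10 rows; each row shifts and turns the commanded pose from where the row before left it, along the tool's axes as they then stand; what a row does not reach is not made up. A row lasts 1/10 s, in which the tool goes at most 50 mm and 8.59 degrees, less where a joint would pass 70% of its speed; a pose out of reach is approached as far as the arm can. A call with a gripper value outside its range is refused whole. "grip" is the opening, from 0 (shut) to 1 (fully open), set as the call begins (left out, the last holds). The fingers move at their own pace and stop on an object; "newtons" is the grip in N (left out, the last holds). Time passes only in rows, so rows that do not move let the fingers close, or fill a call up. It gives the time, the measured TCP pose, the force, the opening and the grip force at its end, in the units of the state.
- read_state(): the state, without advancing time (a new reading comes with each control period).
- snapshot(name): name is "scene" or "top" or "wrist"; returns the picture (420x560x3 uint8, red, green, blue); there is no depth.
- camera_model(name): a dict with "mtx" (3x3 intrinsics, pixels), "pose" (4x4, takes a point from camera to world coordinates). Camera axes: x right, y up, looking along -z (the intrinsics and any distortion apply to the point x, -y, -z); pixel columns grow to the right and rows downward; lengths in m; the calibration is good to about 2 mm. A picture is of the moment at which its call begins: read the wrist's pose just before it. camera_model takes no time and is no camera call; for the wrist camera it gives the pose at the moment of the call.
- hand_in(): hands the job in; it is judged then, once.
Trained networks look in the newest picture that a camera, given by its name, has taken for a name from the list of things; names that differ only in an ending like _2 or _b are one class to them, and where a whole thing is asked for, a point or a joint stands for the part that bears it (a point fixed in the world has none). Each returns a list of dicts, best first, with "score" (0 to 1); they miss things now and then, are a little off and sometimes report something else, mostly with a low value. They report only what shows in the picture. A call takes as long as a camera call. They do not tell look-alikes from the thing itself.
- spot_in(camera, thing): "bbox" ([left, top, right, bottom] in pixels, round what is visible of it).
The state is a dict: "time": time; "joints": joint angles; "qvel": joint speeds; "joint_efforts": joint torques, N m; "eef_pos": TCP position; "tcp_rot": TCP orientation; "force": force on the tool from outside, world axes, zero at the start; "wrist_torque": the same for the moment, N m; "gripper_width": opening from 0.0 (shut) to 1.0 (fully open); "grasp_force": force on a finger pad.
Only numpy, scipy, OpenCV 4.12 (cv2) and the standard library are available. Lean on these libraries where they do the work, as an engineer would, in place of code of your own. Each camera call takes 0.05 s, during which the arm holds its last target. There are 200 camera calls.

## Task

The carved panel lies in the turning cradle with its dark back showing, kept from tipping by the red-knobbed locking pin. Draw the pin, tip the panel over onto the cradle's other bed so that it lies there flat and central with its carved face showing, without lifting the panel out of the cradle, then push the pin fully home in the socket of the bed that the panel has left. Leave the spare pin, the two carvings and the other things on the bench where they are.

Things in the scene. Friction and masses are not known exactly. Their poses are not given: they have to be found in the camera images.
- cradle: wooden turning cradle fixed to the bench, at widely varying yaw; 220 (x) x 150 (y) mm base, 10 mm thick. Two slatted beds form a vee: bed A on its +x side, bed B on its -x side, both rising outwards at 30 degrees. Origin: centre of the underside, z up. The panel starts on bed A
- vee (a point): middle of the bottom line of the cradle's vee, which runs along the cradle's y axis, 35 mm above the bench. Each bed has two sloping slats 22 mm wide at y = +-47 mm, which end at x = +-100 mm, 92 mm above the bench; its pin socket block (36 x 44 mm, top at 42 mm) stands between them
- panel: flat wooden panel 150 (x) x 130 (y) x 20 (z) mm, 0.2 to 0.4 kg; pale carved face with brown border and flower on its +z side, dark plain back on -z. Origin at its middle. Its foot (-x end) sits in the vee, its free edge (+x end) is the high end and overhangs the slats by 30 mm. Starts on bed A with +z down, must end on bed B with +z up
- panel_foot (a point): middle of the panel's foot end face (-x end)
- panel_free_edge (a point): middle of the panel's free, high end face (+x end)
- pin: locking pin, 110 mm long: steel shaft 20 mm in diameter with a 6 mm chamfered tip, and a red round knob 30 mm in diameter from 76 to 110 mm above the tip. Origin: at the tip's end, z up along the pin. Starts upright in the socket of bed B
- socket_a (a point): floor of the pin socket of bed A (vertical hole 22.5 mm in diameter, 32 mm deep, 50 mm from the bottom line of the vee towards +x, under the panel at the start); the pin's tip rests at this point when fully home
- socket_b (a point): floor of the same kind of pin socket in bed B, 50 mm from the bottom line towards -x; the pin starts here
- rack: brown wooden pin rack fixed to the bench, 150 (x) x 60 (y) x 45 (z) mm, origin centre of the underside, with two holes 23 mm in diameter and 35 mm deep at x = -40 mm (free, handy to park the pin) and x = +40 mm (holds the spare pin)
- rack_free (a point): floor of the rack's free hole, 10 mm above the bench
- spare_pin: spare pin like the locking pin but with a black knob; stands in the rack, to be left there. Origin at its tip's end
- carved_owl: wooden owl, 44 x 54 x 83 mm, bystander; origin at its underside
- carved_hare: wooden hare, 36 x 81 x 74 mm, bystander; origin at its underside
- glue_bottle: white glue bottle, 49 mm wide, 149 mm tall, bystander; origin at its underside
- wax_tin: round red tin on the left of the bench, 68 mm in diameter, 30 mm tall, bystander; origin at its underside
- offcut_1: wood offcut 40 x 85 x 22 mm, bystander; origin at its underside
Not all that is in view belongs to the job. Leave any green look-alike of the pin alone.

How it is judged:
By the outcome, as a careful person would: the job done as asked, in the order asked, and still so for the second after the job is handed in, with the robot touching nothing.
It also fails if it takes over 72 s, if anything falls off the work surface, if the arm or the gripper's body presses on something with over 40 N, if the wrist force passes 120 N, or if a joint passes its speed limit or range.

## Working session

There is one attempt and no reset: what is moved stays moved. The work goes in short steps, Python scripts to look and compute and a tool call to move; the robot and the scene stay as the last step left them, time stands still between calls to the robot, and variables do not carry over. Pictures are saved under pics/ and viewed, at most 11 in all, crops included, and the job is handed in when it is done.

Besides the shell and the picture viewer there is one more tool, called after "Call:" by a JSON object that holds its "op" and its "data". arm_command: Moves the arm, as the interface text tells. Its arguments: {"type":"object","properties":{"commands":{"type":"string"},"grip":{"type":"number"},"newtons":{"type":"number"}},"required":["commands"]}

```bash
ls; mkdir -p pics; cat > h.py <<'E'
from plant import *
import numpy as np, cv2
def save(n,f,crop=None,s=1):
    im=snapshot(n)
    if crop: im=im[crop[1]:crop[3],crop[0]:crop[2]]
    im=cv2.resize(im,None,fx=s,fy=s,interpolation=cv2.INTER_CUBIC) if s!=1 else im
    cv2.imwrite('pics/'+f,im[:,:,::-1])
def ray(n,px,cm=None):
    cm=cm or camera_model(n);K=np.array(cm['mtx']);P=np.array(cm['pose'])
    d=np.linalg.solve(K,[px[0],px[1],1]);d=P[:3,:3]@np.array([d[0],-d[1],-d[2]])
    return P[:3,3],d/np.linalg.norm(d)
def atz(n,px,z,cm=None):
    o,d=ray(n,px,cm);return o+d*(z-o[2])/d[2]
def tri(rs):
    A=sum(np.eye(3)-np.outer(d,d) for o,d in rs);b=sum((np.eye(3)-np.outer(d,d))@o for o,d in rs)
    return np.linalg.solve(A,b)
def proj(n,X,cm=None):
    cm=cm or camera_model(n);P=np.array(cm['pose']);c=P[:3,:3].T@(np.array(X)-P[:3,3])
    p=np.array(cm['mtx'])@[c[0],-c[1],-c[2]];return p[:2]/p[2]
E
python3 - <<'E'
from h import *
ims=[snapshot(n) for n in("scene","top")]
for n,i in zip(("scene","top"),ims):
    cv2.imwrite(f'pics/{n}0.png',i[:,:,::-1])
    cm=camera_model(n);print(n,np.round(cm['mtx'],1).tolist(),np.round(cm['pose'],3).tolist(),[k for k in cm])
    for t in("pin","panel","cradle","rack","spare_pin"):
        print(t,[(np.round(d['bbox']).tolist(),round(d['score'],2)) for d in spot_in(n,t)][:5])
print(read_state())
E
```

```text
pics
scene [[532.4, 0.0, 272.6], [0.0, 532.4, 208.2], [0.0, 0.0, 1.0]] [[0.69, 0.441, -0.574, -0.454], [-0.723, 0.406, -0.558, -0.896], [-0.013, 0.8, 0.599, 1.002], [0.0, 0.0, 0.0, 1.0]] ['mtx', 'pose']
pin [([326.0, 187.0, 338.0, 221.0], 0.75), ([234.0, 178.0, 244.0, 201.0], 0.66)]
panel [([250.0, 168.0, 298.0, 215.0], 0.94)]
cradle [([214.0, 178.0, 291.0, 224.0], 0.7)]
rack [([339.0, 227.0, 392.0, 272.0], 0.75)]
spare_pin [([372.0, 210.0, 385.0, 233.0], 0.73)]
top [[416.6, 0.0, 272.4], [0.0, 416.6, 203.1], [0.0, 0.0, 1.0]] [[-0.006, 0.984, -0.178, 0.213], [-1.0, -0.001, 0.026, -0.039], [0.025, 0.178, 0.984, 1.171], [0.0, 0.0, 0.0, 1.0]] ['mtx', 'pose']
pin [([132.0, 270.0, 156.0, 285.0], 0.74), ([294.0, 137.0, 300.0, 153.0], 0.58), ([200.0, 190.0, 209.0, 206.0], 0.52)]
panel [([199.0, 135.0, 270.0, 207.0], 0.96)]
cradle [([172.0, 174.0, 266.0, 233.0], 0.78)]
rack [([340.0, 139.0, 368.0, 193.0], 0.98)]
spare_pin [([350.0, 139.0, 366.0, 154.0], 0.45)]
{'time': 0.6, 'joints': array([ 5.60622681e+01,  3.02202324e+01,  8.20889635e+01, -1.01557144e-03,
        6.76902254e+01, -1.02277279e+01]), 'qvel': array([ 0.01735714,  0.01566986,  0.03935425, -0.07249386,  0.10427964,
       -0.06007821]), 'joint_efforts': array([-1.33626658e-03, -4.39738333e+01, -1.76889002e+01,  6.33925572e-02,
        5.07400255e-02, -3.53223686e-05]), 'eef_pos': array([0.25127751, 0.57222082, 0.22257649]), 'tcp_rot': array([1.79999597e+02, 1.02738860e-03, 1.56290382e+02]), 'force': array([-0.61297311, -0.26010654,  0.51354939]), 'wrist_torque': array([0.01635749, 0.01600122, 0.05919257]), 'grasp_force': 0.0, 'gripper_width': 0.9992653377441935}
```

```bash
python3 - <<'E'
import cv2,numpy as np
a=cv2.imread('pics/top0.png')[110:290,120:390];b=cv2.imread('pics/scene0.png')[140:290,195:405]
a=cv2.resize(a,None,fx=2.9,fy=2.9,interpolation=cv2.INTER_CUBIC);cv2.imwrite('pics/topc.png',a)
b=cv2.resize(b,None,fx=3.8,fy=3.8,interpolation=cv2.INTER_CUBIC);cv2.imwrite('pics/scenec.png',b)
E
```

```text
(no output)
```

View pics/topc.png

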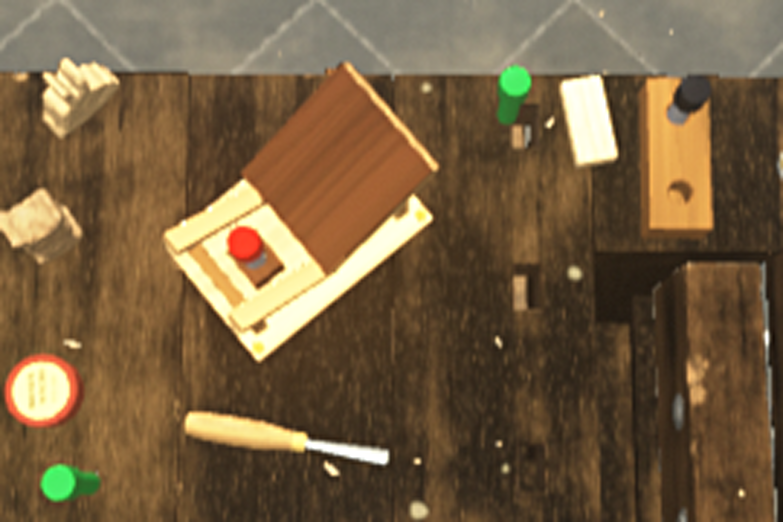

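View pics/scenec.png

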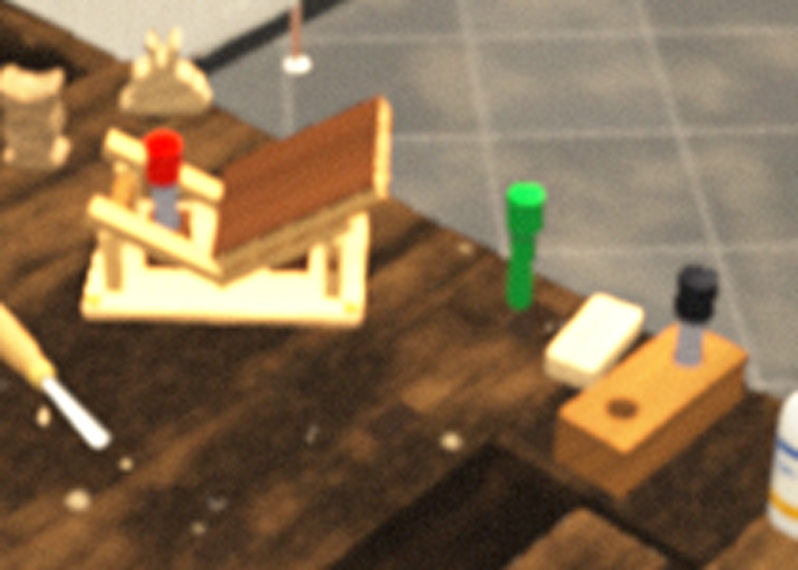

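The red-knobbed pin is at top (204,193) and scene (238,181), standing in bed B beside the dark panel. The other pin-like things are the green look-alikes at top (297,142) and (140,277), and the black spare in the rack at top (358,143). Only the red one in the cradle fits, and the enlarged crops confirm it. The rack's free hole is at top (354,176).

```bash
python3 - <<'E'
from h import *
T=lambda x,y:(120+x/2.9,110+y/2.9)
S=lambda x,y:(195+x/3.8,140+y/3.8)
for n,a,b in [("knob top",T(243,238),S(164,138)),("hole",T(680,187),S(622,407)),("spare",T(694,90),S(698,277)),
 ("base near",T(260,358),S(87,312)),("base right",T(432,214),S(362,318)),("panel top R",T(437,168),S(384,195)),("panel top far",T(346,64),S(381,98)),("panel foot",T(330,272),S(220,262))]:
    r=[ray("top",a),ray("scene",b)];X=tri(r)
    print(n,np.round(X,4),"err",[np.round(np.linalg.norm(np.cross(X-o,d)),4) for o,d in r])
s=read_state();cm=camera_model("wrist");P=np.array(cm['pose']);print(np.round(P,3).tolist(),np.round(cm['mtx'],1).tolist())
from scipy.spatial.transform import Rotation as R
Rt=R.from_euler('xyz',s['tcp_rot'],degrees=True).as_matrix();print("cam in tool",np.round(Rt.T@(P[:3,3]-s['eef_pos']),4),np.round(Rt.T@P[:3,:3],3).tolist())
E
```

```text
knob top [0.4319 0.1087 0.1238] err [np.float64(0.0005), np.float64(0.0005)]
hole [ 0.4973 -0.2981  0.0429] err [np.float64(0.0016), np.float64(0.0016)]
spare [ 0.5719 -0.2993  0.1182] err [np.float64(0.0012), np.float64(0.0012)]
base near [0.338  0.1067 0.0045] err [np.float64(0.0001), np.float64(0.0001)]
base right [ 0.4803 -0.0599  0.0054] err [np.float64(0.0001), np.float64(0.0001)]
panel top R [ 0.4984 -0.0634  0.116 ] err [np.float64(0.0011), np.float64(0.0011)]
panel top far [0.5916 0.0201 0.1248] err [np.float64(0.001), np.float64(0.001)]
panel foot [0.4164 0.036  0.0467] err [np.float64(0.002), np.float64(0.002)]
[[0.403, -0.874, -0.272, 0.176], [0.915, 0.384, 0.12, 0.605], [-0.0, -0.297, 0.955, 0.385], [0.0, 0.0, 0.0, 1.0]] [[339.5, 0.0, 281.3], [0.0, 339.5, 215.0], [0.0, 0.0, 1.0]]
cam in tool [ 8.22e-02 -1.00e-04 -1.62e-01] [[-0.001, 0.955, 0.297], [1.0, 0.0, 0.0], [0.0, 0.297, -0.955]]
```

Call:
{"op": "arm_command", "data": {"commands": "-33 -33 0 0.09;-33 -33 0 0.09;-33 -33 0 0.09;-33 -33 0 0.09;-33 -33 0 0.09;-33 -33 0 0;-33 -33 0 0;-33 -33 0 0;-33 -33 0 0;-33 -33 0 0", "grip": 1}}

```text
time: 1.6
eef_pos: [0.2769, 0.111, 0.2229]
tcp_rot: [179.9, 0.1, 130.6]
force: [1.2, -0.7, 0.1]
gripper_width: 1.001
grasp_force: 0.0
```

Call:
{"op": "arm_command", "data": {"commands": "-20 23 0 0;-20 23 0 0;-20 23 0 0;-20 23 0 0;-20 23 0 0;0 0 0 0;0 0 0 0;0 0 0 0;0 0 0 0;0 0 0 0"}}

```text
time: 2.6
eef_pos: [0.4285, 0.1112, 0.2227]
tcp_rot: [-180.0, -0.0, 130.5]
force: [0.9, -0.3, 0.3]
gripper_width: 0.998
grasp_force: 0.0
```

```bash
python3 - <<'E'
from h import *
import pickle
s=read_state();cm=camera_model("wrist");im=snapshot("wrist");pickle.dump((cm,im),open('w1.pkl','wb'))
cv2.imwrite('pics/w1.png',im[:,:,::-1]);print(s['eef_pos'],s['tcp_rot'],s['joints'],s['time'])
for t in("pin","panel","cradle"): print(t,[(np.round(d['bbox']).tolist(),round(d['score'],2)) for d in spot_in("wrist",t)][:3])
E
```

```text
[0.42854249 0.11117364 0.22265847] [-1.79982912e+02 -1.37441674e-02  1.30523905e+02] [ 2.36758345e-02  1.62215795e+01  1.07133109e+02 -7.74157669e-04
  5.66672316e+01 -4.04998059e+01] 2.6
pin [([267.0, 185.0, 301.0, 229.0], 0.83)]
panel [([222.0, 233.0, 358.0, 382.0], 0.58)]
cradle [([213.0, 131.0, 352.0, 292.0], 0.83)]
```

View pics/w1.png

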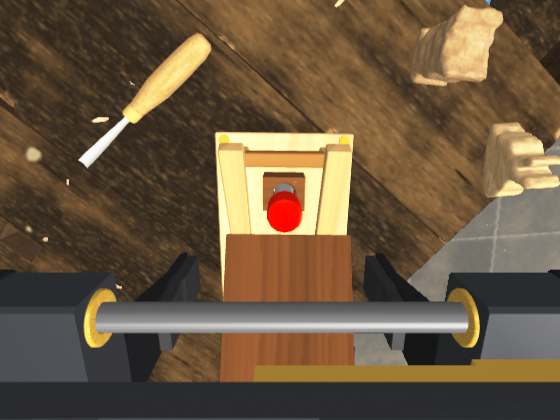

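```bash
cat > m1.py <<'E'
from h import *
import pickle
cm,im=pickle.load(open('w1.pkl','rb'))
def knob(im):
    i=im.astype(int);m=((i[...,0]>150)&(i[...,1]<70)&(i[...,2]<70)).astype(np.uint8)
    n,l,st,c=cv2.connectedComponentsWithStats(m);return st[1:][np.argsort(-st[1:,4])][:2].tolist(),c[1:][np.argsort(-st[1:,4])][:2]
print(knob(im))
Z={}
for n,p,z in [("bl",(216.5,133),.01),("br",(353,133),.01),("knobtop",(285,213.5),.12),("pf l",(226,234.5),.0523),("pf r",(351.5,234.5),.0523)]:
    Z[n]=atz("wrist",p,z,cm);print(n,np.round(Z[n],4))
d=Z['br']-Z['bl'];print("len",np.linalg.norm(d),"yhat",np.degrees(np.arctan2(d[1],d[0])))
e=Z['pf r']-Z['pf l'];print("len",np.linalg.norm(e),"yhat",np.degrees(np.arctan2(e[1],e[0])))
y=d/np.linalg.norm(d);x=np.array([y[1],-y[0],0])
print("vee",(Z['bl']+Z['br'])/2+.11*x,(Z['pf l']+Z['pf r'])/2+.01*x)
E
python3 m1.py
```

```text
([[267, 191, 35, 41, 1148]], array([[283.85191638, 211.14634146]]))
bl [0.3377 0.1097 0.01  ]
br [0.4493 0.205  0.01  ]
knobtop [0.4299 0.1137 0.12  ]
pf l [0.412  0.041  0.0523]
pf r [0.5116 0.1261 0.0523]
len 0.14674391623591262 yhat 40.49601836116578
len 0.131013333657888 yhat 40.499542000653406
vee [0.46489849 0.0736776  0.01      ] [0.46831089 0.07595864 0.0523    ]
```

Call:
{"op": "arm_command", "data": {"commands": "-1 1 10 0;-1 1 15 0;0 0 15 0;0 0 15 0;0 0 10 0;0 0 8 0;0 0 0 0;0 0 0 0;0 0 0 0;0 0 0 0"}}

```text
time: 3.8
eef_pos: [0.4327, 0.1109, 0.1501]
tcp_rot: [179.9, 0.1, 130.5]
force: [-0.1, 0.1, -0.6]
gripper_width: 0.999
grasp_force: 0.0
```

```bash
cat > m2.py <<'E'
from h import *
import pickle
def knob(im):
    i=im.astype(int);m=((i[...,0]>150)&(i[...,1]<70)&(i[...,2]<70)).astype(np.uint8)
    n,l,st,c=cv2.connectedComponentsWithStats(m);return st[1+np.argmax(st[1:,4])]
cm1,im1=pickle.load(open('w1.pkl','rb'))
s=read_state();cm=camera_model("wrist");im=snapshot("wrist")
print(s['eef_pos'],s['time'])
for c,i in((cm1,im1),(cm,im)):
    l,t,w,h,a=knob(i);print(l,t,w,h)
    # fit: project knob cylinder rings and match bbox
from scipy.optimize import least_squares
def bb(X,c):
    th=np.linspace(0,2*np.pi,60)
    pts=np.array([proj("",[X[0]+.015*np.cos(t),X[1]+.015*np.sin(t),X[2]+z],c) for t in th for z in(-.034,0)])
    return np.r_[pts.min(0),pts.max(0)]
obs=[]
for i in(im1,im):
    l,t,w,h,a=knob(i);obs.append(np.array([l,t,l+w,t+h])-0.5)
f=lambda X:np.r_[(bb(X,cm1)-obs[0]),(bb(X,cm)-obs[1])]
r=least_squares(f,[.4315,.1115,.12],diff_step=1e-4);print("knob top",r.x,r.fun.round(1))
cv2.imwrite('pics/w2.png',im[:,:,::-1])
E
python3 m2.py
```

```text
[0.43270479 0.11085921 0.15007988] 3.8
267 191 35 41
258 210 45 59
knob top [0.43346699 0.10825794 0.10850153] [-0.2  0.1  0.   1.8 -0.6 -0.3  0.8 -1.1]
```

Call:
{"op": "arm_command", "data": {"commands": "0 0 12 0;0 0 12 0;0 0 12 0;0 0 12 0;0 0 12 0;0 0 6 0;0 0 0 0;0 0 0 0;0 0 0 0;0 0 0 0"}}

```text
time: 4.85
eef_pos: [0.4326, 0.1109, 0.084]
tcp_rot: [180.0, 0.0, 130.5]
force: [-0.2, -0.1, 0.4]
gripper_width: 0.999
grasp_force: 0.0
```

Call:
{"op": "arm_command", "data": {"commands": "0 0 0 0;0 0 0 0;0 0 0 0;0 0 0 0;0 0 0 0;0 0 0 0;0 0 0 0;0 0 0 0;0 0 0 0;0 0 0 0", "grip": 0, "newtons": 30}}

```text
time: 5.85
eef_pos: [0.4323, 0.1108, 0.0835]
tcp_rot: [-180.0, -0.0, 130.5]
force: [0.1, -0.1, -0.7]
gripper_width: 0.337
grasp_force: 30.0
```

View pics/scene0.png

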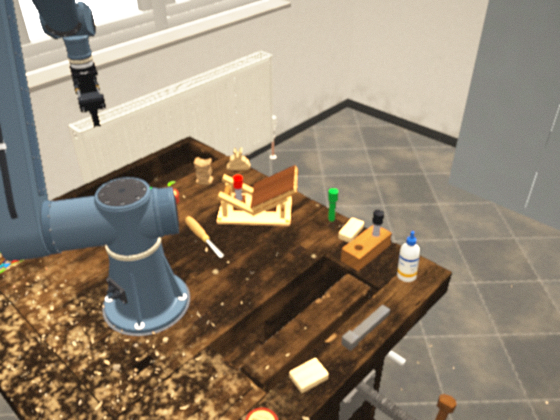

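Call:
{"op": "arm_command", "data": {"commands": "0 0 -5 0;0 0 -10 0;0 0 -15 0;0 0 -20 0;0 0 -20 0;0 0 -20 0;0 0 -20 0;0 0 -20 0;0 0 -11 0;0 0 0 0"}}

```text
time: 6.85
eef_pos: [0.4333, 0.1109, 0.2268]
tcp_rot: [179.8, 0.2, 130.5]
force: [0.5, 0.3, -0.7]
gripper_width: 0.338
grasp_force: 30.0
```

Call:
{"op": "arm_command", "data": {"commands": "-25 -14 -2 0;-42 -23 -2 0;-44 -25 -2 0;-44 -25 -2 0;-44 -25 -2 0;-44 -25 0 0;-44 -25 0 0;-44 -25 0 0;-38 -19 0 0;-23 -11 0 0"}}

```text
time: 7.85
eef_pos: [0.5211, -0.3281, 0.2336]
tcp_rot: [-180.0, 0.0, 130.4]
force: [-0.0, -0.7, -1.0]
gripper_width: 0.336
grasp_force: 30.0
```

```bash
python3 - <<'E'
from h import *
import pickle
s=read_state();cm=camera_model("wrist");im=snapshot("wrist");pickle.dump((cm,im),open('r1.pkl','wb'))
cv2.imwrite('pics/r1.png',im[:,:,::-1]);print(s['eef_pos'],s['tcp_rot'],s['qvel'].round(1))
for t in("rack_free","rack","glue_bottle"): print(t,[(np.round(d['bbox'],1).tolist(),round(d['score'],2)) for d in spot_in("wrist",t)][:3])
E
```

```text
[ 0.52111139 -0.32805822  0.23362033] [-1.79967791e+02  2.32568765e-02  1.30360264e+02] [-11.8  13.8 -24.8   1.2  13.5 -12.7]
rack_free [([234.4, 107.9, 381.3, 241.1], 0.69)]
rack [([237.2, 109.2, 377.1, 240.5], 0.77), ([344.8, 103.1, 430.2, 171.8], 0.19)]
glue_bottle [([205.6, 229.4, 253.1, 285.0], 0.76), ([248.1, 214.1, 314.4, 334.1], 0.62)]
```

View pics/r1.png

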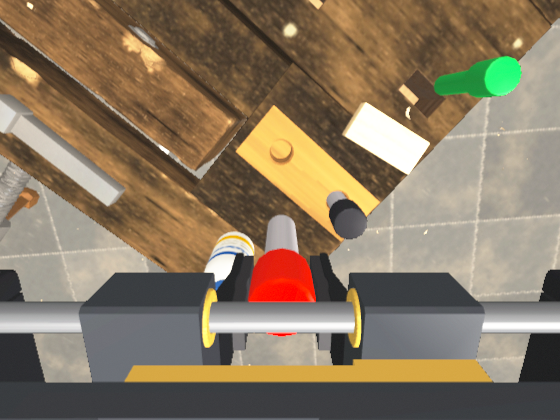

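```bash
cat > m3.py <<'E'
from h import *
s=read_state();cm=camera_model("wrist");im=snapshot("wrist")
g=cv2.cvtColor(im,cv2.COLOR_RGB2GRAY)
c=cv2.resize(im[95:255,215:395],None,fx=4,fy=4,interpolation=cv2.INTER_CUBIC);cv2.imwrite('pics/r2.png',c[:,:,::-1])
print(s['eef_pos'],s['tcp_rot'])
for p in((281,150),(281,152)):print(atz("",p,.045,cm))
print(proj("",[s['eef_pos'][0],s['eef_pos'][1],s['eef_pos'][2]-.0735],cm))
E
python3 m3.py
```

```text
[ 0.52030582 -0.32410197  0.23330442] [-1.79999862e+02 -1.78448315e-01  1.30442405e+02]
[ 0.49189694 -0.29174451  0.045     ]
[ 0.49320596 -0.2932828   0.045     ]
[281.78076945 226.72315975]
```

View pics/r2.png

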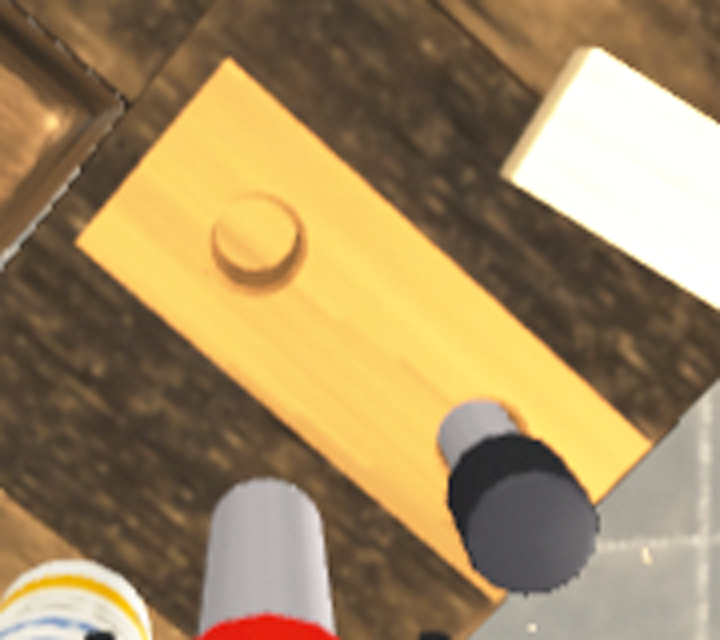

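Call:
{"op": "arm_command", "data": {"commands": "10 -1 0 0;17 0 0 0;10 0 10 0;0 0 20 0;0 0 20 0;0 0 20 0;0 0 15 0;0 0 10 0;0 0 5 0;0 0 0 0"}}

```text
time: 9.1
eef_pos: [0.4961, -0.2961, 0.1343]
tcp_rot: [-180.0, -0.1, 130.5]
force: [-0.3, 0.4, 0.3]
gripper_width: 0.332
grasp_force: 30.0
```

```bash
python3 - <<'E'
from h import *
s=read_state();cm=camera_model("wrist");im=snapshot("wrist");print(s['eef_pos'],s['tcp_rot'],s['force'])
print(proj("",[s['eef_pos'][0],s['eef_pos'][1],s['eef_pos'][2]-.0735],cm))
c=cv2.resize(im[130:270,200:370],None,fx=4,fy=4,interpolation=cv2.INTER_CUBIC);cv2.imwrite('pics/r3.png',c[:,:,::-1])
E
```

```text
[ 0.49608091 -0.29612482  0.13430655] [-1.79991716e+02 -5.94207701e-02  1.30547751e+02] [-0.32368383  0.42508762  0.29960891]
[281.79837957 226.56123512]
```

View pics/r3.png

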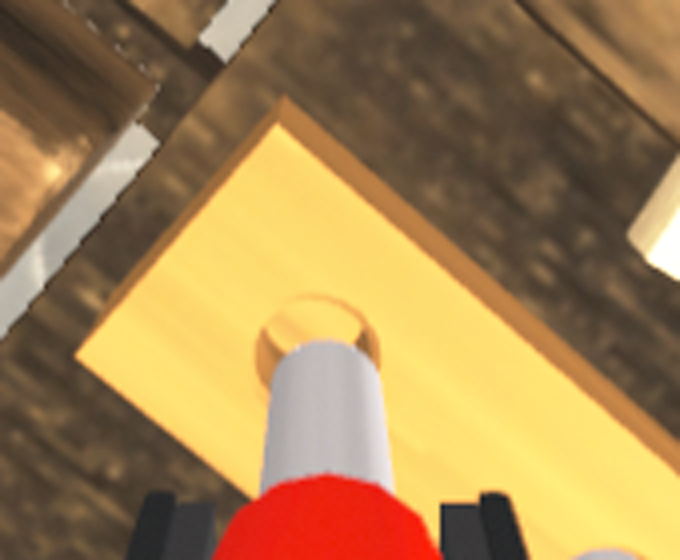

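Call:
{"op": "arm_command", "data": {"commands": "1.5 -1.6 3 0;0 0 5 0;0 0 5 0;0 0 5 0;0 0 4 0;0 0 4 0;0 0 0 0;0 0 0 0;0 0 0 0;0 0 0 0"}}

```text
time: 10.15
eef_pos: [0.4943, -0.2969, 0.1087]
tcp_rot: [180.0, 0.0, 130.5]
force: [0.1, -0.3, -0.9]
gripper_width: 0.336
grasp_force: 30.0
```

Call:
{"op": "arm_command", "data": {"commands": "0 0 5 0;0 0 5 0;0 0 5 0;0 0 4 0;0 0 3 0;0 0 2 0;0 0 0 0;0 0 0 0;0 0 0 0;0 0 0 0"}}

```text
time: 11.15
eef_pos: [0.4942, -0.2969, 0.0846]
tcp_rot: [-180.0, 0.0, 130.5]
force: [-0.3, -0.3, -0.7]
gripper_width: 0.335
grasp_force: 30.0
```

Call:
{"op": "arm_command", "data": {"commands": "0 0 0 0;0 0 0 0;0 0 0 0;0 0 0 0;0 0 0 0;0 0 -5 0;0 0 -15 0;0 0 -25 0;0 0 -35 0;0 0 -40 0", "grip": 1}}

```text
time: 12.15
eef_pos: [0.4935, -0.2963, 0.205]
tcp_rot: [-180.0, -0.1, 130.5]
force: [0.8, -0.8, 0.4]
gripper_width: 0.996
grasp_force: 0.0
```

Call:
{"op": "arm_command", "data": {"commands": "22 24 -10 0;32 34 -10 0;32 34 0 0;32 34 0 0;32 34 0 0;32 34 0 0;23 24 0 0.14;0 0 0 0.14;0 0 0 0.14;0 0 0 0.14"}}

```text
time: 13.15
eef_pos: [0.5267, 0.0013, 0.2249]
tcp_rot: [180.0, 0.0, 98.2]
force: [0.5, -0.5, 0.0]
gripper_width: 1.003
grasp_force: 0.0
```

Call:
{"op": "arm_command", "data": {"commands": "0 0 0 0.14;0 0 0 0.14;0 0 0 0.14;0 0 0 0.14;0 0 0 0.14;0 0 0 0.14;0 0 0 0.14;0 0 0 0.031;0 0 0 0;0 0 0 0"}}

```text
time: 14.15
eef_pos: [0.5268, 0.0006, 0.2247]
tcp_rot: [180.0, -0.0, 40.5]
force: [-0.3, -0.3, -0.4]
gripper_width: 1.0
grasp_force: 0.0
```

Call:
{"op": "arm_command", "data": {"commands": "0 0 15 0;0 0 20 0;0 0 20 0;0 0 20 0;0 0 20 0;0 0 15 0;0 0 10 0;0 0 5 0;0 0 0 0;0 0 0 0"}}

```text
time: 15.15
eef_pos: [0.5273, 0.0005, 0.1]
tcp_rot: [179.9, -0.0, 40.5]
force: [0.4, -0.3, -0.2]
gripper_width: 1.002
grasp_force: 0.0
```

Call:
{"op": "arm_command", "data": {"commands": "0 -4 0 0;0 -4 0 0;0 -3 0 0;0 -3 -4 0;0 -4 -5 0;0 -4 -6 0;0 -4 -6 0;0 0 0 0;0 0 0 0;0 0 0 0"}}

```text
time: 16.15
eef_pos: [0.5108, 0.02, 0.1207]
tcp_rot: [179.9, -0.1, 40.5]
force: [2.7, -4.1, 3.6]
gripper_width: 1.004
grasp_force: 2.6
```

```bash
cat > v.py <<'E'
import sys
from h import *
s=read_state();a=snapshot("scene")[130:240,200:330];b=snapshot("top")[120:240,150:290]
r=lambda i:cv2.resize(i,(400,360),interpolation=cv2.INTER_CUBIC)
cv2.imwrite('pics/'+sys.argv[1],np.hstack([r(a),r(b)])[:,:,::-1]);print(s['force'],s['wrist_torque'],s['time'])
E
python3 v.py t1.png
```

```text
[ 2.70739976 -4.13862698  3.6492928 ] [-0.96188238 -0.48489619 -0.01962669] 16.15
```

View pics/t1.png

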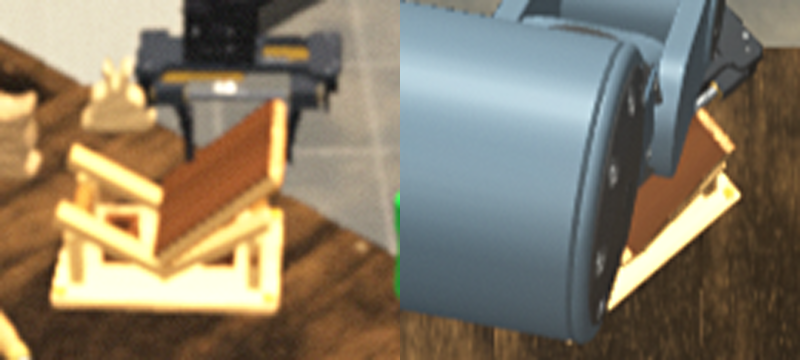

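Call:
{"op": "arm_command", "data": {"commands": "0 -4 -5 0;0 -4.5 -5 0;0 -5 -5 0;0 -5 -5 0;0 -5 -4 0;0 -5 -4 0;0 -5 -4 0;0 -5 -3 0;0 0 0 0;0 0 0 0"}}

```text
time: 17.25
eef_pos: [0.4844, 0.0498, 0.1553]
tcp_rot: [-180.0, 0.0, 40.5]
force: [1.4, 0.2, 0.6]
gripper_width: 1.002
grasp_force: 0.3
```

Call:
{"op": "arm_command", "data": {"commands": "0 2 0 0;0 2 0 0;0 2 0 0;0 2 0 0;0 0 0 0;0 0 0 0;0 0 0 0;0 0 0 0;0 0 0 0;0 0 0 0", "grip": 0.53, "newtons": 10}}

```text
time: 18.25
eef_pos: [0.4901, 0.0436, 0.1555]
tcp_rot: [180.0, -0.0, 40.5]
force: [0.7, -1.5, 2.3]
gripper_width: 0.531
grasp_force: 0.8
```

Call:
{"op": "arm_command", "data": {"commands": "0 -4 -2 0;0 -4 -2 0;0 -4 -2 0;0 -4 -2 0;0 -4 -2 0;0 -4 0 0;0 -4 0 0;0 -4 0 0;0 -4 0 0;0 -3 0 0", "grip": 0.42}}

```text
time: 19.25
eef_pos: [0.4644, 0.0735, 0.1654]
tcp_rot: [-180.0, 0.0, 40.5]
force: [-0.2, -0.4, 0.2]
gripper_width: 0.42
grasp_force: 0.2
```

Call:
{"op": "arm_command", "data": {"commands": "0 -4 0 0;0 -4 0 0;0 -4 0 0;0 -4 0 0;0 -4 0 0;0 -4 0 0;0 -4 0 0;0 -4 0 0;0 0 0 0;0 0 0 0"}}

```text
time: 20.25
eef_pos: [0.4439, 0.0976, 0.1655]
tcp_rot: [-180.0, 0.0, 40.5]
force: [0.1, -0.5, 0.5]
gripper_width: 0.417
grasp_force: 0.0
```

```bash
python3 v.py t2.png
```

```text
[ 0.11323734 -0.45384073  0.49846064] [-0.04912407  0.10045865  0.01457037] 20.25
```

View pics/t2.png

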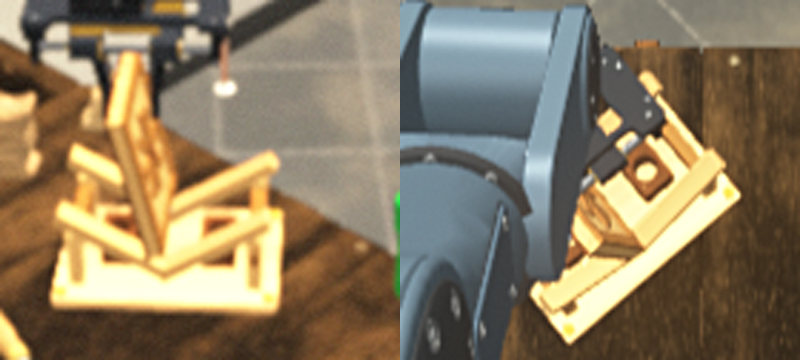

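Call:
{"op": "arm_command", "data": {"commands": "0 -3 1 0;0 -4 2 0;0 -4 2 0;0 -4 2 0;0 -4 2 0;0 -4 3 0;0 -4 3 0;0 -4 3 0;0 -4 4 0;0 -3 4 0", "grip": 0.6}}

```text
time: 21.35
eef_pos: [0.4187, 0.1269, 0.1391]
tcp_rot: [-180.0, 0.0, 40.5]
force: [-1.8, 1.3, 1.7]
gripper_width: 0.598
grasp_force: 1.4
```

Call:
{"op": "arm_command", "data": {"commands": "0 0 6 0;0 0 7 0;0 0 6 0;0 0 0 0;0 -2 3 0;0 -3 4 0;0 -3 4 0;0 -3 4 0;0 -3 4 0;0 -2 2 0", "grip": 1}}

```text
time: 22.35
eef_pos: [0.4084, 0.1388, 0.099]
tcp_rot: [-180.0, 0.0, 40.5]
force: [-1.2, 0.9, -0.5]
gripper_width: 0.995
grasp_force: 0.5
```

Call:
{"op": "arm_command", "data": {"commands": "0 -2 1 0;0 -2 1 0;0 -2 0 0;0 -2 0 0;0 -2 0 0;0 -2 0 0;0 0 0 0;0 0 0 0;0 0 0 0;0 0 0 0"}}

```text
time: 23.35
eef_pos: [0.4013, 0.1477, 0.0975]
tcp_rot: [180.0, -0.0, 40.5]
force: [-0.5, 0.1, 0.1]
gripper_width: 1.001
grasp_force: 0.0
```

Call:
{"op": "arm_command", "data": {"commands": "0 0 -5 0;0 0 -10 0;0 0 -15 0;0 0 -20 0;0 0 -20 0;0 0 -20 0;0 0 -20 0;0 0 -15 0;0 0 0 0;0 0 0 0"}}

```text
time: 24.35
eef_pos: [0.401, 0.1477, 0.2229]
tcp_rot: [180.0, -0.0, 40.5]
force: [0.6, 0.3, -1.2]
gripper_width: 1.002
grasp_force: 0.0
```

```bash
python3 - <<'E'
from h import *
s=read_state();W=snapshot("wrist");cw=camera_model("wrist");S=snapshot("scene");print(s['eef_pos'],s['force'])
x=np.array([.6494,-.7604,0]);y=np.array([.7604,.6494,0]);v=np.array([.4648,.0728,.035]);z=np.array([0,0,1.])
e=-x*np.cos(np.pi/6)+z*.5;n=x*.5+z*np.cos(np.pi/6)
c=[v+n*.02+e*a+y*b for a,b in((0,-.065),(.15,-.065),(.15,.065),(0,.065))]
def dr(im,n_,cm,cr):
    f=3
    im=cv2.resize(im,None,fx=f,fy=f,interpolation=cv2.INTER_CUBIC).copy()
    p=np.array([proj(n_,q,cm) for q in c]);print(n_,p.round(0).tolist())
    cv2.polylines(im,[(p*f).astype(int)],True,(0,255,255),1)
    return cv2.resize(im[cr[1]*f:cr[3]*f,cr[0]*f:cr[2]*f],(400,400))
p=np.array([proj("wrist",q,cw) for q in c]);m=p.mean(0).astype(int)
x0=max(0,min(560-240,m[0]-120));y0=max(0,min(420-240,m[1]-120))
a=dr(W,"wrist",cw,(x0,y0,x0+240,y0+240));b=dr(S,"scene",camera_model("scene"),(200,120,320,240))
cv2.imwrite('pics/t3.png',np.hstack([a,b])[:,:,::-1]);print(x0,y0)
E
```

```text
[0.40099279 0.14771707 0.22287257] [ 0.55523238  0.29192971 -1.16570484]
wrist [[384.0, 254.0], [257.0, 290.0], [253.0, 133.0], [396.0, 127.0]]
scene [[257.0, 209.0], [211.0, 187.0], [217.0, 163.0], [260.0, 184.0]]
202 80
```

View pics/t3.png

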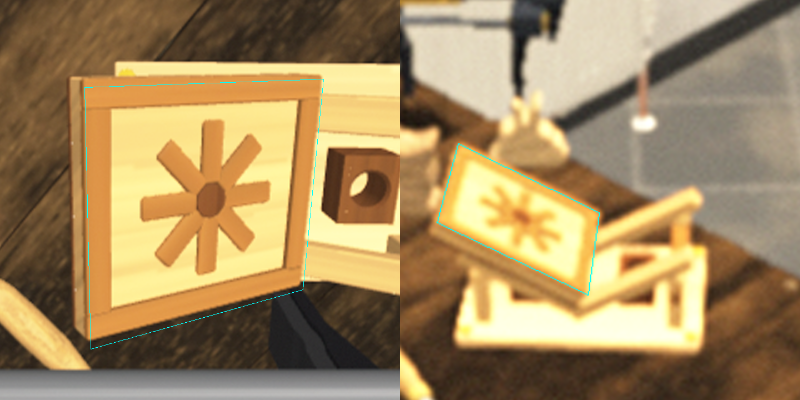

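```bash
python3 - <<'E'
from h import *
from scipy.optimize import least_squares
cw=camera_model("wrist")
x=np.array([.6494,-.7604,0]);y=np.array([.7604,.6494,0]);v=np.array([.4648,.0728,.035]);z=np.array([0,0,1.])
print("socketA pred",proj("",v+.05*x+.007*z,cw),"seen 421 192")
e=-x*np.cos(np.pi/6)+z*.5;n=x*.5+z*np.cos(np.pi/6)
obs=np.array([(383.2,251),(253.6,284.6),(250.6,126.8),(395.2,125.6)])
def f(p,o=obs):
    c,s=np.cos(p[2]),np.sin(p[2]);r=[]
    for a,b in((0,-.065),(.15,-.065),(.15,.065),(0,.065)):
        A=a-.075;r.append(proj("",v+n*.02+e*(.075+p[0]+c*A-s*b)+y*(p[1]+s*A+c*b),cw))
    return (np.array(r)-o).ravel()
r=least_squares(f,[0,0,0]);print("slope,y,yaw",r.x[:2]*1000,np.degrees(r.x[2]),r.fun.round(1))
E
```

```text
socketA pred [425.6801637  191.52693836] seen 421 192
slope,y,yaw [2.0876091  3.46019262] 0.6195061242117739 [-0.7  0.8  0.1  1.2  0.4 -0.4  0.5 -1.4]
```

Scene and wrist show the panel flat on bed B with the flower up. The fit puts the foot in the vee, about 3 mm off centre in y and 0.6° in yaw, so I leave it and fetch the pin.

Call:
{"op": "arm_command", "data": {"commands": "-15 27 0 0;-22 41 0 0;-24 43 0 0;-24 43 0 0;-24 43 0 0;-24 43 0 0;-24 43 0 0;-24 43 0 0;-22 41 0 0;-15 31.6 0 0"}}

```text
time: 25.45
eef_pos: [0.4939, -0.2999, 0.221]
tcp_rot: [-179.9, 0.0, 40.4]
force: [0.8, 0.0, -0.4]
gripper_width: 1.0
grasp_force: 0.0
```

Call:
{"op": "arm_command", "data": {"commands": "0 0 0 -0.14;0 0 0 -0.14;0 0 0 -0.14;0 0 0 -0.14;0 0 0 -0.14;0 0 0 -0.14;0 0 0 -0.14;0 0 0 -0.14;0 0 0 -0.14;0 0 0 -0.14"}}

```text
time: 26.45
eef_pos: [0.4936, -0.2965, 0.2209]
tcp_rot: [-179.9, -0.2, 121.0]
force: [0.1, -0.6, 0.2]
gripper_width: 1.002
grasp_force: 0.0
```

Call:
{"op": "arm_command", "data": {"commands": "0 0 0 -0.09;-0.7 0 0 -0.081;0 0 15 0;0 0 22 0;0 0 25 0;0 0 25 0;0 0 20 0;0 0 10 0;0 0 5 0;0 0 0 0"}}

```text
time: 27.45
eef_pos: [0.4944, -0.2974, 0.0998]
tcp_rot: [-180.0, -0.1, 130.5]
force: [-0.3, 0.5, -0.9]
gripper_width: 1.003
grasp_force: 0.0
```

Call:
{"op": "arm_command", "data": {"commands": "0.4 0 8 0;0 0 6 0;0 0 2 0;0 0 0 0;0 0 0 0;0 0 0 0;0 0 0 0;0 0 0 0;0 0 0 0;0 0 0 0"}}

```text
time: 28.45
eef_pos: [0.4944, -0.2972, 0.0845]
tcp_rot: [-180.0, 0.0, 130.5]
force: [-0.5, 0.1, -0.3]
gripper_width: 0.997
grasp_force: 0.0
```

Call:
{"op": "arm_command", "data": {"commands": "0 0 0 0;0 0 0 0;0 0 0 0;0 0 0 0;0 0 0 0;0 0 0 0;0 0 0 0;0 0 0 0;0 0 0 0;0 0 0 0", "grip": 0, "newtons": 30}}

```text
time: 29.45
eef_pos: [0.4944, -0.2972, 0.0845]
tcp_rot: [-180.0, -0.0, 130.5]
force: [0.1, -0.4, 0.1]
gripper_width: 0.335
grasp_force: 30.0
```

Call:
{"op": "arm_command", "data": {"commands": "0 0 -5 0;0 0 -10 0;0 0 -15 0;0 0 -20 0;0 0 -20 0;0 0 -20 0;0 0 -20 0;0 0 -20 0;0 0 -10 0;0 0 0 0"}}

```text
time: 30.45
eef_pos: [0.4951, -0.2978, 0.2265]
tcp_rot: [180.0, 0.2, 130.5]
force: [0.5, 0.6, -0.4]
gripper_width: 0.334
grasp_force: 30.0
```

Call:
{"op": "arm_command", "data": {"commands": "16 14 0 0;28 24.5 0 0;33 28.5 0 0;33 28.5 0 0;33 28.5 0 0;33 28.5 0 0;33 28.5 0 0;26.5 23 0 0;16 13.6 0 0;0 0 0 0"}}

```text
time: 31.45
eef_pos: [0.494, 0.0391, 0.2232]
tcp_rot: [-179.9, -0.2, 130.8]
force: [0.0, -0.9, -0.3]
gripper_width: 0.339
grasp_force: 30.0
```

Call:
{"op": "arm_command", "data": {"commands": "0 0 15 0;0 0 20 0;0 0 20 0;0 0 20 0;0 0 10 0;0 0 5 0;0 0 0 0;0 0 0 0;0 0 0 0;0 0 0 0"}}

```text
time: 32.45
eef_pos: [0.4969, 0.0353, 0.1352]
tcp_rot: [179.9, 0.1, 130.5]
force: [-1.2, -0.1, -0.7]
gripper_width: 0.333
grasp_force: 30.0
```

```bash
python3 - <<'E'
from h import *
s=read_state();cm=camera_model("wrist");im=snapshot("wrist");p=s['eef_pos'];print(p,s['tcp_rot'],s['force'])
h=proj("",[p[0],p[1],.042],cm);print("pin at block level",h,"tip",proj("",p-[0,0,.0735],cm))
c=cv2.resize(im[130:270,200:370],None,fx=4,fy=4,interpolation=cv2.INTER_CUBIC);cv2.imwrite('pics/s1.png',c[:,:,::-1])
E
```

```text
[0.49693049 0.03529361 0.13518198] [1.79941045e+02 6.95754379e-02 1.30513043e+02] [-1.23561105 -0.10292594 -0.71328505]
pin at block level [281.63885731 218.09349507] tip [281.69278906 226.32705119]
```

View pics/s1.png

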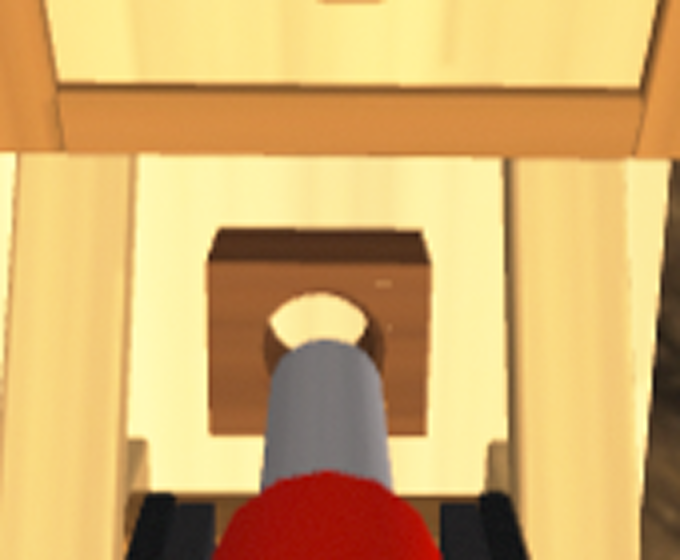

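Call:
{"op": "arm_command", "data": {"commands": "0.5 -0.3 4 0;0 0 5 0;0 0 5 0;0 0 4 0;0 0 4 0;0 0 3 0;0 0 0 0;0 0 0 0;0 0 0 0;0 0 0 0"}}

```text
time: 33.5
eef_pos: [0.496, 0.0355, 0.1096]
tcp_rot: [180.0, 0.0, 130.5]
force: [-1.0, -0.8, -1.3]
gripper_width: 0.336
grasp_force: 30.0
```

Call:
{"op": "arm_command", "data": {"commands": "0 0 5 0;0 0 5 0;0 0 5 0;0 0 4 0;0 0 4 0;0 0 2 0;0 0 0 0;0 0 0 0;0 0 0 0;0 0 0 0"}}

```text
time: 34.5
eef_pos: [0.496, 0.0355, 0.0845]
tcp_rot: [180.0, 0.0, 130.5]
force: [0.0, -1.8, 0.4]
gripper_width: 0.336
grasp_force: 30.0
```

Call:
{"op": "arm_command", "data": {"commands": "0 0 0.5 0;0 0 0.5 0;0 0 0.5 0;0 0 0 0;0 0 0 0;0 0 0 0;0 0 0 0;0 0 0 0;0 0 0 0;0 0 0 0"}}

```text
time: 35.5
eef_pos: [0.4963, 0.0354, 0.0843]
tcp_rot: [180.0, 0.1, 130.5]
force: [-1.4, -2.0, 11.1]
gripper_width: 0.333
grasp_force: 30.0
```

Call:
{"op": "arm_command", "data": {"commands": "0 0 -1.5 0;0 0 0 0;0 0 0 0;0 0 0 0;0 0 0 0;0 0 0 0;0 0 -5 0;0 0 -15 0;0 0 -25 0;0 0 -35 0", "grip": 1}}

```text
time: 36.5
eef_pos: [0.4946, 0.0357, 0.1644]
tcp_rot: [-179.9, -0.2, 130.5]
force: [0.2, -0.2, -0.2]
gripper_width: 0.994
grasp_force: 0.0
```

Call:
{"op": "arm_command", "data": {"commands": "0 0 -40 0;0 0 -40 0;0 0 -20 0;0 0 0 0;0 0 0 0;0 0 0 0;0 0 0 0;0 0 0 0;0 0 0 0;0 0 0 0"}}

```text
time: 37.5
eef_pos: [0.4958, 0.0355, 0.2641]
tcp_rot: [-180.0, -0.0, 130.5]
force: [-0.7, 0.2, -0.1]
gripper_width: 0.999
grasp_force: 0.0
```

```bash
python3 - <<'E'
from h import *
import importlib
s=read_state();cm=camera_model("wrist");im=snapshot("wrist");print(s['eef_pos'],s['time'])
i=im.astype(int);m=((i[...,0]>130)&(i[...,1]<70)&(i[...,2]<70)).astype(np.uint8)
n,l,st,c=cv2.connectedComponentsWithStats(m);b=st[1+np.argmax(st[1:,4])];print("seen bbox",b[0],b[1],b[0]+b[2],b[1]+b[3])
th=np.linspace(0,6.283,80)
for dz in(0,.005,.015):
    p=np.array([proj("",[.4963+.015*np.cos(t),.0354+.015*np.sin(t),z+dz],cm) for t in th for z in(.086,.12)]);print(dz,p.min(0).round(1),p.max(0).round(1))
for t in("panel","pin","spare_pin"): print(t,[(np.round(d['bbox']).tolist(),round(d['score'],2)) for d in spot_in("wrist",t)][:2])
E
```

```text
[0.49581997 0.03553067 0.26405819] 37.5
seen bbox 266 180 297 216
0 [266.  179.1] [298.2 217.4]
0.005 [265.8 180.1] [298.4 219. ]
0.015 [265.3 182.1] [299.  222.4]
panel [([209.0, 0.0, 374.0, 151.0], 0.79)]
pin [([234.0, 332.0, 259.0, 368.0], 0.88), ([267.0, 175.0, 294.0, 211.0], 0.7)]
spare_pin [([207.0, 3.0, 371.0, 150.0], 0.65)]
```

```bash
python3 -c "
from plant import *
print(hand_in())"
```

```text
the job is handed in; nothing more can be done
None
```

The job is handed in at about 38 s: the panel lies flat on bed B with its carved face up (about 3–5 mm off centre along the vee, as it was at the start), and the red-knobbed pin is fully home in socket A. The spare pin and the other things on the bench were not touched.

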